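Lock a filter module into the antenna dock

ROBOT

A 6-joint arm with a two-finger parallel gripper is mounted at the origin on the work surface. World frame = base frame: x ahead of the robot, y to its left, z up, the work surface at z = 0. Lengths are in m, angles in degrees, forces in N, time in s.
With the tool pointing down it reaches from about 0.4 to 0.825 m from the base axis. Payload 7 kg.
Tool frame: the origin (TCP) lies midway between the tips of the shut fingers; the grasp point (between the pads) lies 19 mm behind it; z points along the fingers, y is the line along which they close (so a half turn about z gives the same grasp; the last joint's range is limited). The gripper opens to 88 mm and grips with 3 to 60 N. Pads are 19 mm wide; open, the fingers measure 130 mm over their backs; the gripper's body (78 mm by 193 mm) begins 47 mm behind the grasp point.
Start: joints at [84.574, 20.546, 0.682, 0, -70.136, -16.507], TCP at [0.252, 0.626, 0.196] pointing down, gripper open.
Joint ranges: [-176.03, 176.03], [-82.01, 121.73], [-58.28, 71.71], [-173.87, 95.51], [-174.79, -0.11], [-173.66, 173.66]. Speed limits (degrees/s): [136.94, 136.94, 172.46, 180, 180, 180].

INTERFACE

Orientations are given as [roll, pitch, yaw] about the fixed x, y, z axes, in that order (R = Rz(yaw) Ry(pitch) Rx(roll)).
In Python, from plant import r, eyes, workorder gives the robot as it stands.
- The arm moves only by the tool step_arm, never from a script. Its argument "plan" is a list of rows, each a list of 5 numbers: the shift along the tool's x, y, z each as a share of 25 cm, from -1 to 1, then the turn about the tool's z as a share of 60 degrees, from -1 to 1, then the finger opening in mm, from 0 to 87.6. In form: [[x, y, z, turn, jaw], ...]. A call has 1 to 12 rows; each row is the pose to reach, as a shift and turn from the pose commanded when the call began, along the tool's axes at that moment; what a row does not reach only later rows make up. A row lasts 1/12 s, in which the tool goes at most 41.7 mm and 7.16 degrees, less where a joint would pass 70% of its speed; a pose out of reach is approached as far as the arm can. A call with a number of a shift or a turn outside -1 to 1 is refused whole. A call with a gripper value outside its range is refused whole. The fingers move at their own pace and stop on an object; "newtons" is the grip in N (left out, the last holds). Time passes only in rows, so rows that repeat a pose let the fingers close. It gives the time, the measured TCP pose, the force, the opening and the grip force at its end, in the units of the state.
- r.get_state(): the state, without advancing time (a new reading comes with each control period).
- eyes.capture(name): name is "scene" or "top" or "wrist"; returns the picture (480x640x3 uint8, red, green, blue); there is no depth.
- eyes.camera_model(name): a dict with "fov_y" (degrees; the focal length in pixels is half the picture's height over the tangent of half this angle, whatever the lens; pixels are square), "cx", "cy" (the principal point, pixels), "k1" (the pictures are not rectified: a ray, as slopes to the right and down, at radius r is drawn at 1 + k1 r^2 times it, then the intrinsics apply), "world_to_cam" (4x4, takes a point from world to camera coordinates); the wrist camera has in their place "hand_eye" (4x4, takes a point from camera to tool coordinates, whose origin is the TCP and whose axes are the flange's). Camera axes: x right, y up, looking along -z (the intrinsics and any distortion apply to the point x, -y, -z); pixel columns grow to the right and rows downward; lengths in m; the calibration is good to about 2 mm. A picture is of the moment at which its call begins: read the wrist's pose just before it. camera_model takes no time and is no camera call.
- workorder.close_job(): hands the job in; it is judged then, once.
The state is a dict: "time_s": time; "joints": joint angles; "qd": joint speeds; "joint_torque": joint torques, N m; "tcp_pos": TCP position; "eef_rot": TCP orientation; "contact_force": force on the tool from outside, world axes, zero at the start; "moment": the same for the moment, N m; "gripper_width": finger opening in m; "gripper_force": force on a finger pad.
Only numpy, scipy, OpenCV 4.12 (cv2) and the standard library are available. Lean on these libraries where they do the work, as an engineer would, in place of code of your own. Each camera call takes 0.05 s, during which the arm holds its last target. There are 200 camera calls.

TASK

Stand the filter module (the taller metal box with the low cone on top) in the bay of the filter dock and let go of it. Then push the dock's lever round by its upright post, over the module, to its end stop and lean on it there with about 12 N (a good kilo) for a moment, never pushing the dock or its lever with more than 25 N. Leave the lever at its stop and do not disturb the other things on the desk.

Things in the scene. Friction and masses are not known exactly. Their poses are not given: they have to be found in the camera images.
- module_center (a point): centre of the loose filter module: upright metal box 60 (x) x 40 (y) x 50 mm high, about 0.2 kg, a dark band round it, and on its flat top a low cone (38 mm wide at the foot, 10 mm flat tip, 5 mm high). The point is 25 mm above its underside; axes are the box's, z up. It starts standing on the desk; grip it over its 40 mm width. It fits the bay either way round.
- bay (a point): centre of the bay's mouth, 34 mm above the desk, level with the tops of its 6 mm walls. The bay is a well open at the top, 63 (x) by 43 mm (y) inside, on the dock: a fixed grey base 136 x 90 mm, 12 mm thick, reaching 52 mm to the -x and 84 mm to the +x side of this point. Axes are the dock's, z up; the module's long side goes along x.
- seat (a point): centre of the top of the spring-loaded platform in the bay as it starts, 20 mm above the desk, 14 mm below the bay's mouth; axes as the dock's. It carries the module's weight, so a module set down has its centre 25 mm above this point; the closed lever then presses module and platform 3 to 4 mm down (about 12 N).
- pivot (a point): the lever's upright turning axis, on the dock 50 mm to the +x side of the bay's centre, 85 mm above the desk; axes x, y, z as the dock's
- post (a point): middle of the upright black round post at the lever's free end: 16 mm thick, 120 mm from the pivot, standing on the lever's bar from 90 to 115 mm above the desk; the point is 102 mm above the desk and moves with the lever. The bar is 14 mm wide, 10 mm thick, its top 90 mm above the desk. Pushing the post round takes about 3 to 8 N.
- ball (a point): centre of the steel ball roller (18 mm) under the lever's bar, 50 mm from the pivot; its lowest point is 71 mm above the desk. It rolls up the cone of the module as the lever closes and rests on the cone's flat tip at the end.
- lever (a joint): angle of the lever in rad: 0 = open, bar pointing along the dock's +y from the pivot; grows anticlockwise seen from above to the end stop at 1.571, where the bar points along the dock's -x, over the bay. Stiff hinge: it stays where it is left. It starts between 0 and 0.2.
- spare: the look-alike: metal box 95 x 40 x 32 mm lying flat, no cone; leave it alone. Origin at the centre of its underside
- mouse: black computer mouse 105 x 60 x 32 mm, leave alone; origin at the centre of its underside
- key: morse paddle key 80 x 70 x 44 mm, brass and dark steel, leave alone; origin at the centre of its underside
- mug: white mug 80 mm wide, 95 mm high, leave alone; origin at the centre of its underside
- screwdriver: screwdriver lying on the desk, leave alone; origin on its underside
There are look-alikes about, which are no part of the job. Leave any brown or purple look-alike of the part that bears module_center alone.

How it is judged:
By the outcome, as a careful person would: the job done as asked, in the order asked, and still so for the second after the job is handed in, with the robot touching nothing.
It also fails if it takes over 72 s, if anything falls off the work surface, if the arm or the gripper's body presses on something with over 40 N, if the wrist force passes 120 N, or if a joint passes its speed limit or range.

## Working session

There is one attempt and no reset: what is moved stays moved. The work goes in short steps, Python scripts to look and compute and a tool call to move; the robot and the scene stay as the last step left them, time stands still between calls to the robot, and variables do not carry over. Pictures are saved under pics/ and viewed, at most 10 in all, crops included, and the job is handed in when it is done.

Besides the shell and the picture viewer there is one more tool, called after ">>>" by a JSON object that holds its "name" and its "arguments". step_arm: Moves the arm, as the interface text tells. Its arguments: {"type":"object","properties":{"plan":{"type":"array"},"newtons":{"type":"number"}},"required":["plan"]}

```bash
mkdir -p pics; ls
python3 - <<'E'
from plant import r,eyes,workorder
import cv2
s=r.get_state();print(s)
for n in("scene","top","wrist"):
    im=eyes.capture(n);cv2.imwrite(f"pics/{n}0.png",im[:,:,::-1]);print(n,eyes.camera_model(n))
E
```

```text
pics
{'time_s': 0.0, 'joints': array([ 8.45722143e+01,  2.05918227e+01,  6.31769662e-01, -1.96614418e-02,
       -7.01343426e+01, -1.65101488e+01]), 'qd': array([ 0.00246233,  0.04861875,  0.09783534,  0.00614513, -0.05467238,
       -0.01721014]), 'joint_torque': array([-2.55239347e-04, -5.82710123e+01,  2.93066096e+01,  6.99768528e+00,
        7.14881869e-03, -1.64678750e-04]), 'tcp_pos': array([0.2519755 , 0.62561445, 0.19510456]), 'eef_rot': array([ 1.79904244e+02, -9.10768380e-03, -2.19446234e+01]), 'contact_force': array([-0.15231283, -0.29099889, -0.33602772]), 'moment': array([ 0.00413097,  0.01610761, -0.00404621]), 'gripper_force': 0.0, 'gripper_width': 0.0874799572123052}
scene {'fov_y': 56.43555777180834, 'cx': 324.81963666778256, 'cy': 239.97717562331567, 'k1': -0.06902612133497713, 'world_to_cam': array([[ 0.87669622,  0.48085477, -0.01350628, -0.45881296],
       [-0.31345199,  0.59233433,  0.74221823,  0.08620204],
       [ 0.36489941, -0.64646634,  0.67002215, -1.27679985],
       [ 0.        ,  0.        ,  0.        ,  1.        ]])}
top {'fov_y': 57.067746320618845, 'cx': 311.7787883494466, 'cy': 242.67616393580258, 'k1': 0.03785463368766546, 'world_to_cam': array([[-0.02051891, -0.99976088,  0.00756044, -0.01467979],
       [ 0.9888272 , -0.0191766 ,  0.14782768, -0.53363733],
       [-0.14764735,  0.01050923,  0.98898423, -0.97933087],
       [ 0.        ,  0.        ,  0.        ,  1.        ]])}
wrist {'fov_y': 59.66817292101182, 'cx': 325.684947723331, 'cy': 237.72037044608655, 'k1': -0.03758515548964984, 'hand_eye': array([[ 1.94170099e-05,  9.54041259e-01,  2.99675285e-01,
         8.21315250e-02],
       [ 9.99999939e-01, -1.23211007e-04,  3.27459021e-04,
         4.52423077e-04],
       [ 3.49332710e-04,  2.99675260e-01, -9.54041203e-01,
        -1.88853579e-01],
       [ 0.00000000e+00,  0.00000000e+00,  0.00000000e+00,
         1.00000000e+00]])}
```

View pics/scene0.png

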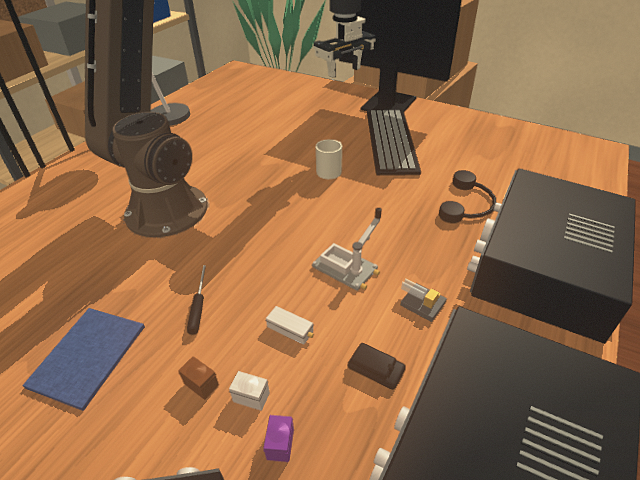

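View pics/top0.png

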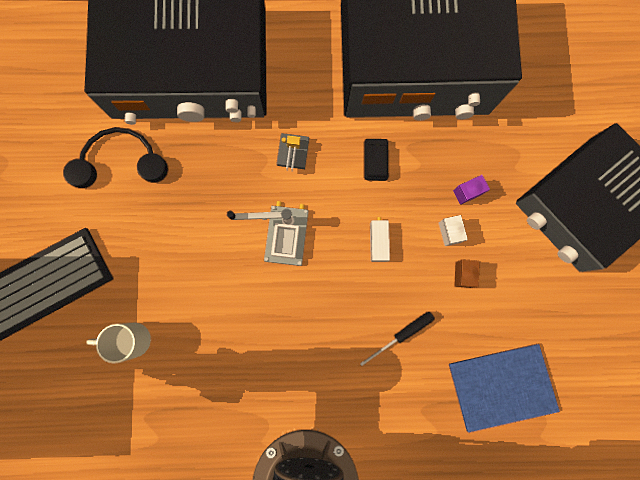

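Scene: the white coned box is at (249,390), and in top it is at (453,229). Candidates, by top-view pixel:
- white coned box (453,229): matches the description
- white flat spare (380,240): no cone
- brown look-alike (467,272)
- purple look-alike (471,189)

The dock's bay is at (285,240), the pivot at (288,215) and the post at (231,215). I'll check the choice in one close crop.

```bash
cat > h.py <<'E'
import numpy as np, cv2
from scipy.spatial.transform import Rotation as R
def ray(m,uv,T=None):
    """origin, directions (world) for pixels; T = tool pose 4x4 for the wrist camera"""
    uv=np.atleast_2d(uv).astype(float); f=240/np.tan(np.radians(m["fov_y"]/2))
    K=np.array([[f,0,m["cx"]],[0,f,m["cy"]],[0,0,1]])
    p=cv2.undistortPoints(uv[:,None],K,np.array([m["k1"],0,0,0.]))[:,0]
    C=np.linalg.inv(m["world_to_cam"]) if T is None else T@m["hand_eye"]
    d=np.c_[p[:,0],-p[:,1],-np.ones(len(p))]@C[:3,:3].T
    return C[:3,3],d
def plane(m,uv,z,T=None):
    o,d=ray(m,uv,T); return o+d*((z-o[2])/d[:,2])[:,None]
def tool(s):
    T=np.eye(4);T[:3,:3]=R.from_euler("xyz",s["eef_rot"],degrees=True).as_matrix();T[:3,3]=s["tcp_pos"];return T
E
python3 - <<'E'
from h import *
from plant import eyes
a=cv2.imread("pics/top0.png");b=cv2.imread("pics/scene0.png")
big=lambda i:cv2.resize(i,(400,300),interpolation=cv2.INTER_CUBIC)
c=np.vstack([np.hstack([big(a[195:270,220:320]),big(a[180:255,400:500][:, :])]),np.hstack([big(b[200:290,300:420]),big(b[345:435,200:320])])])
cv2.imwrite("pics/crop0.png",c)
m=eyes.camera_model("top")
hsv=cv2.cvtColor(a,cv2.COLOR_BGR2HSV)
w=cv2.inRange(hsv,(0,0,120),(179,70,255))
n,l,st,ce=cv2.connectedComponentsWithStats(w)
for i in range(1,n):
    if st[i,4]>150 and 200<ce[i][0]<500 and 130<ce[i][1]<300:
        q=cv2.minAreaRect(np.argwhere(l==i)[:,::-1].astype(np.float32))
        print(st[i],ce[i],q); print(plane(m,cv2.boxPoints(q),.05).round(3).tolist())
print("post top",plane(m,[231,215],.115),"pivot",plane(m,[288,215],.09),"bay",plane(m,[285,240],.034))
E
```

```text
[ 235  206   73   60 1715] [279.93236152 234.02682216] ((268.75384521484375, 232.96925354003906), (71.69207000732422, 56.063697814941406), 7.125016689300537)
[[0.504, 0.162, 0.05], [0.633, 0.146, 0.05], [0.609, -0.018, 0.05], [0.48, 0.001, 0.05]]
[439 215  28  31 571] [452.89141856 229.81085814] ((452.676513671875, 229.70590209960938), (26.436382293701172, 23.28342056274414), 75.96376037597656)
[[0.579, -0.317, 0.05], [0.592, -0.37, 0.05], [0.532, -0.38, 0.05], [0.52, -0.328, 0.05]]
[371 221  18  40 684] [379.5        240.57748538] ((379.5, 240.5), (39.0, 17.0), 90.0)
[[0.58, -0.163, 0.05], [0.579, -0.202, 0.05], [0.489, -0.198, 0.05], [0.489, -0.159, 0.05]]
post top [[0.58552801 0.14791042 0.115     ]] pivot [[0.58865873 0.0265444  0.09      ]] bay [[0.54158057 0.036666   0.034     ]]
```

View pics/crop0.png

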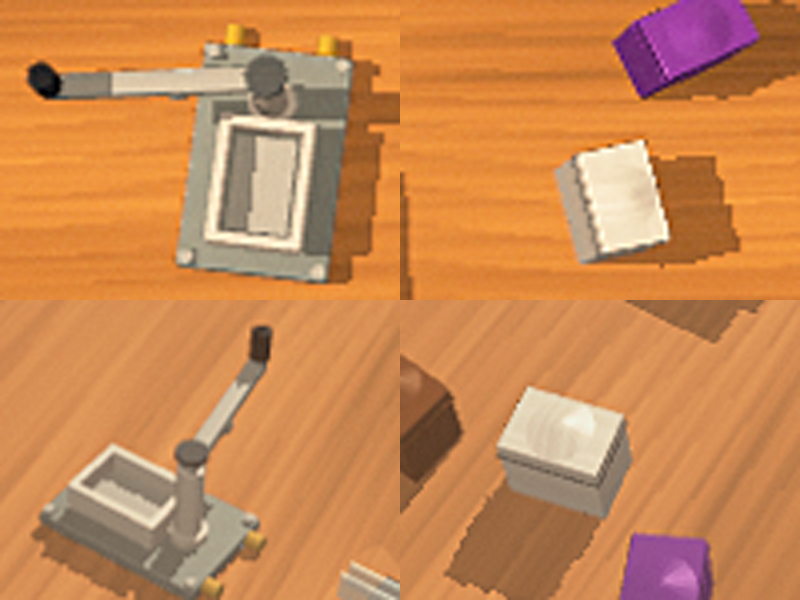

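The crop confirms it: the white box at top (453,229) has the cone and a dark band, and the bay has its long side along the dock's x. Next I'll compute poses from corner pixels.

```bash
cat >> h.py <<'E'
def rect(P):
    """centre, yaw of long axis, sides of 4 ordered corner points"""
    P=np.array(P)[:,:2]; e=np.roll(P,-1,0)-P; L=np.linalg.norm(e,axis=1)
    a,b=(e[0]-e[2],e[1]-e[3]); g=a if L[0]+L[2]>L[1]+L[3] else b
    y=np.degrees(np.arctan2(g[1],g[0])); y=(y+90)%180-90
    return P.mean(0).round(4),round(y,1),L.round(3)
def go(s,pos,yaw):
    """shares from the present pose to a world target (tool kept as it is but for yaw)"""
    T=tool(s); d=T[:3,:3].T@(np.array(pos)-T[:3,3])/.25
    print("shift",d.round(3),"turn",round(-((yaw-s["eef_rot"][2]+180)%360-180)/60,3))
E
python3 - <<'E'
from h import *
from plant import eyes,r
m=eyes.camera_model("top")
q=lambda L:np.array(L)/4.
A=q([(222,113),(315,122),(302,252),(206,243)])+[220,195]
B=q([(175,152),(245,140),(268,240),(190,262)])+[400,180]
base=q([(205,45),(352,62),(328,280),(178,264)])+[220,195]
print("bay",rect(plane(m,A,.034)));print("mod",rect(plane(m,B,.05)));print("base",rect(plane(m,base,.012)))
s=r.get_state()
go(s,[.5,.38,.24],-22);go(s,[.555,.14,.24],-22);go(s,[.556,-.349,.21],10)
E
```

```text
bay (array([0.5403, 0.0359]), np.float64(-7.0), array([0.055, 0.077, 0.056, 0.077]))
mod (array([ 0.5557, -0.3537]), np.float64(6.2), array([0.041, 0.059, 0.047, 0.064]))
base (array([0.5559, 0.0342]), np.float64(-7.3), array([0.089, 0.132, 0.089, 0.133]))
shift [ 1.287  0.541 -0.178] turn 0.001
shift [ 1.85   1.35  -0.177] turn 0.001
shift [ 2.584  3.163 -0.054] turn -0.532
```

>>> {"name": "step_arm", "arguments": {"plan": [[0.4,0.15,-0.18,0,87],[0.4,0.15,-0.18,0,87],[0.6,0.4,-0.18,0,87],[0.8,0.7,-0.18,0,87],[1,0.9,-0.18,0,87],[1,1,-0.18,0,87],[1,1,-0.18,0,87],[1,1,-0.18,0,87],[1,1,-0.18,0,87],[1,1,-0.18,0,87]]}}

```text
time_s: 0.98
tcp_pos: [0.3909, 0.2958, 0.2418]
eef_rot: [-180.0, -0.0, -22.1]
contact_force: [0.2, -0.2, -0.4]
gripper_width: 0.0869
gripper_force: 0.0
```

>>> {"name": "step_arm", "arguments": {"plan": [[1,1,0,0,87],[1,1,0,0,87],[1,1,0,0,87],[1,1,0,0,87],[1,1,0,0,87],[1,1,0,0,87],[1,1,0,0,87],[1,1,0,0,87],[1,1,0,0,87],[1,1,0,0,87]]}}

```text
time_s: 1.82
tcp_pos: [0.53, -0.0279, 0.2403]
eef_rot: [179.9, 0.0, -22.2]
contact_force: [-0.0, 0.6, -0.0]
gripper_width: 0.0871
gripper_force: 0.0
```

Run:
```python
from h import *
from plant import r
s=r.get_state();print(s["time_s"],s["tcp_pos"],s["eef_rot"],s["joints"])
go(s,[.556,-.354,.20],6)
```

```text
1.8167 [ 0.52997211 -0.02790641  0.24032234] [ 1.79921470e+02  4.88355551e-02 -2.21606586e+01] [ 1.81956090e+01  5.37415920e+00 -1.33716408e+01  2.97846283e-02
 -7.13422676e+01  4.96342156e+01]
shift [0.589 1.169 0.162] turn -0.469
```

>>> {"name": "step_arm", "arguments": {"plan": [[0.59,1,0.1,-0.47,87],[0.59,1,0.1,-0.47,87],[0.59,1,0.1,-0.47,87],[0.59,1,0.1,-0.47,87],[0.59,1,0.1,-0.47,87],[0.59,1,0.1,-0.47,87],[0.59,1,0.1,-0.47,87],[0.59,1,0.1,-0.47,87],[0.59,1,0.1,-0.47,87],[0.59,1,0.1,-0.47,87]]}}

```text
time_s: 2.65
tcp_pos: [0.5722, -0.312, 0.2149]
eef_rot: [-180.0, 0.1, 6.2]
contact_force: [0.1, 0.7, 0.5]
gripper_width: 0.087
gripper_force: 0.0
```

Run:
```python
from h import *
from plant import r,eyes
s=r.get_state();print(s["time_s"],s["tcp_pos"],s["eef_rot"])
im=eyes.capture("wrist")[:,:,::-1].copy();cv2.imwrite("pics/w1.png",im)
m=eyes.camera_model("wrist");T=tool(s)
hsv=cv2.cvtColor(im,cv2.COLOR_BGR2HSV)
w=cv2.inRange(hsv,(0,0,150),(179,60,255))
n,l,st,ce=cv2.connectedComponentsWithStats(w)
for i in range(1,n):
    if st[i,4]>600: 
        q=cv2.minAreaRect(np.argwhere(l==i)[:,::-1].astype(np.float32));b=cv2.boxPoints(q)
        print(st[i],b.round().tolist(),rect(plane(m,b,.05,T)))
```

```text
2.65 [ 0.57222471 -0.31196789  0.21491846] [-1.79954489e+02  9.45999682e-02  6.15005390e+00]
```

View pics/w1.png

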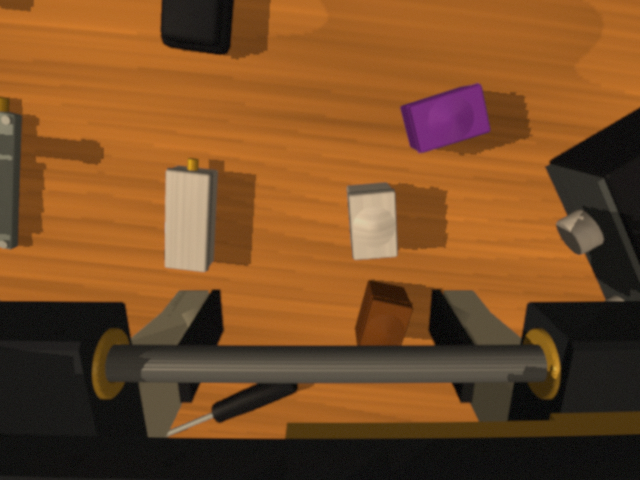

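The wrist view shows the module's top face with corners about (349,194), (395,190), (397,257) and (353,260). Purple is at (447,118), brown at (385,310) and the spare at (190,218).

Run:
```python
from h import *
from plant import r,eyes
s=r.get_state()
im=cv2.imread("pics/w1.png");m=eyes.camera_model("wrist");T=tool(s)
hsv=cv2.cvtColor(im,cv2.COLOR_BGR2HSV);print(hsv[205,370],hsv[250,370],hsv[188,370])
w=cv2.inRange(hsv,(0,0,140),(179,90,255));w[:,:320]=0;w[:,420:]=0;w[:170]=0;w[275:]=0
q=cv2.minAreaRect(np.argwhere(w>0)[:,::-1].astype(np.float32));b=cv2.boxPoints(q)
print(b.round(1).tolist(),rect(plane(m,b,.05,T)))
print(rect(plane(m,[(349,194),(395,190),(397,257),(353,260)],.05,T)))
print("brown",plane(m,[(370,281),(411,288)],.05,T),"purple",plane(m,[(422,151),(489,128)],.05,T))
go(s,[.556,-.352,.10],5)
```

```text
[ 17  69 207] [ 16  69 204] [18 70 98]
[[347.79998779296875, 194.6999969482422], [393.8999938964844, 191.3000030517578], [398.70001220703125, 255.60000610351562], [352.6000061035156, 259.1000061035156]] (array([ 0.5584, -0.3553]), np.float64(12.3), array([0.04 , 0.059, 0.042, 0.059]))
(array([ 0.5584, -0.3555]), np.float64(10.7), array([0.04 , 0.061, 0.04 , 0.061]))
brown [[ 0.50609631 -0.35976222  0.05      ]
 [ 0.50322488 -0.39847031  0.05      ]] purple [[ 0.62738202 -0.38658609  0.05      ]
 [ 0.65220764 -0.4385951   0.05      ]]
shift [-0.083  0.156  0.462] turn 0.02
```

Run:
```python
from h import *
from plant import r
s=r.get_state()
go(s,[.5584,-.3554,.021],11.3)
```

```text
shift [-0.074  0.171  0.778] turn -0.085
```

>>> {"name": "step_arm", "arguments": {"plan": [[-0.074,0.171,0.3,-0.085,87],[-0.074,0.171,0.45,-0.085,87],[-0.074,0.171,0.5,-0.085,87],[-0.074,0.171,0.58,-0.085,87],[-0.074,0.171,0.66,-0.085,87],[-0.074,0.171,0.72,-0.085,87],[-0.074,0.171,0.76,-0.085,87],[-0.074,0.171,0.778,-0.085,87],[-0.074,0.171,0.778,-0.085,87],[-0.074,0.171,0.778,-0.085,87]]}}

```text
time_s: 3.53
tcp_pos: [0.5598, -0.3556, 0.0227]
eef_rot: [180.0, -0.1, 11.4]
contact_force: [0.4, 0.1, 0.2]
gripper_width: 0.0869
gripper_force: 0.0
```

>>> {"name": "step_arm", "arguments": {"plan": [[0,0,0,0,30],[0,0,0,0,30],[0,0,0,0,30],[0,0,0,0,30],[0,0,0,0,30],[0,0,0,0,30],[0,0,0,0,30],[0,0,0,0,30],[0,0,0,0,30],[0,0,0,0,30],[0,0,0,0,30],[0,0,0,0,30]], "newtons": 20}}

```text
time_s: 4.53
tcp_pos: [0.5589, -0.356, 0.0215]
eef_rot: [-180.0, 0.0, 11.4]
contact_force: [1.0, 0.8, 0.4]
gripper_width: 0.0302
gripper_force: 0.0
```

Run:
```python
from h import *
from plant import r,eyes
s=r.get_state();print(s["gripper_width"],s["tcp_pos"],s["time_s"])
a=eyes.capture("wrist")[:,:,::-1];b=eyes.capture("scene")[:,:,::-1]
c=np.hstack([cv2.resize(a,(400,300)),cv2.resize(b[330:450,170:330],(400,300))]);cv2.imwrite("pics/c2.png",c)
```

```text
0.03020413494323339 [ 0.55888873 -0.35598175  0.0215279 ] 4.5333
```

View pics/c2.png

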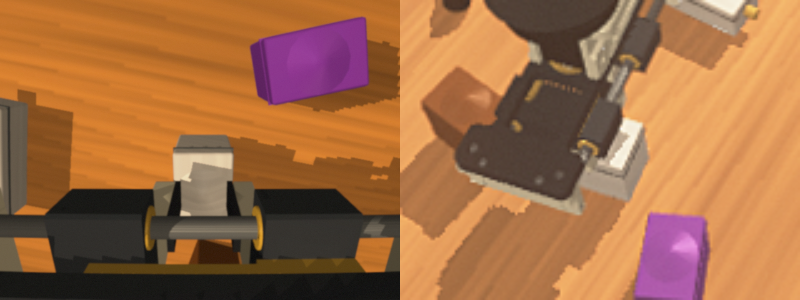

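The module is visible ahead of the fingers, with its top far edge at full-size wrist pixels about (278,243) to (371,243). I'll measure whether it has moved.

Run:
```python
from h import *
from plant import r,eyes
s=r.get_state();T=tool(s);m=eyes.camera_model("wrist")
im=eyes.capture("wrist")[:,:,::-1].copy();cv2.imwrite("pics/w3.png",im)
P=plane(m,[(278,243),(371,243)],.05,T);Q=(P-T[:3,3])@T[:3,:3];print(P.round(4),"tool",Q.round(4))
B=plane(m,[(287,218),(365,218)],.0,T);print(((B-T[:3,3])@T[:3,:3]).round(4))
cv2.imwrite("pics/w3c.png",cv2.resize(im[180:440,200:450],None,fx=2.2,fy=2.2))
```

```text
[[ 0.5838 -0.332   0.05  ]
 [ 0.5912 -0.3688  0.05  ]] tool [[ 0.0292 -0.0185 -0.0285]
 [ 0.0292  0.019  -0.0285]]
[[ 0.0265 -0.0194  0.0215]
 [ 0.0265  0.0211  0.0215]]
```

View pics/w3c.png

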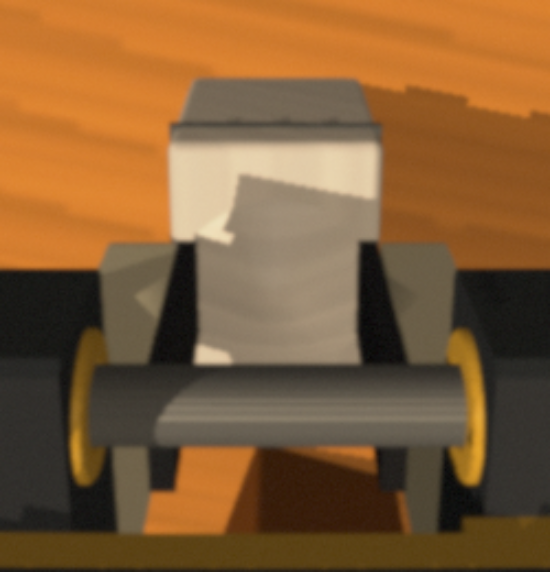

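Run:
```python
from h import *
from plant import r,eyes
s=r.get_state();m=eyes.camera_model("wrist");print(s["gripper_width"],s["gripper_force"])
C=np.linalg.inv(m["hand_eye"]);f=240/np.tan(np.radians(m["fov_y"]/2))
for x in(.0095,):
  for z in(0,-.019,-.028,-.038,-.06):
    for y in(.0151,.02):
      c=C@[x,y,z,1];print(x,y,z,(np.array([m["cx"]+f*c[0]/-c[2],m["cy"]+f*c[1]/c[2]])).round(1), "crop",((np.array([m["cx"]+f*c[0]/-c[2]-200,m["cy"]+f*c[1]/c[2]-180]))*2.2).round())
```

```text
0.03018462531845845 0.0
0.0095 0.0151 0 [355.6 263.4] crop [342. 184.]
0.0095 0.02 0 [365.7 263.4] crop [365. 184.]
0.0095 0.0151 -0.019 [358.5 278.9] crop [349. 218.]
0.0095 0.02 -0.019 [369.7 278.9] crop [373. 218.]
0.0095 0.0151 -0.028 [360.1 287.4] crop [352. 236.]
0.0095 0.02 -0.028 [371.8 287.4] crop [378. 236.]
0.0095 0.0151 -0.038 [362.1 297.8] crop [357. 259.]
0.0095 0.02 -0.038 [374.5 297.8] crop [384. 259.]
0.0095 0.0151 -0.06 [367.3 325.6] crop [368. 320.]
0.0095 0.02 -0.06 [381.5 325.6] crop [399. 320.]
```

The pads end at about the module's top: by row and by scale, the tips sit roughly 30 mm behind the stated TCP. So they closed above the module without touching it. I'll open, go down gently while watching the force, then close again.

>>> {"name": "step_arm", "arguments": {"plan": [[0,0,0,0,87],[0,0,0,0,87],[0,0,0,0,87],[0,0,0,0,87],[0,0,0,0,87],[0,0,0,0,87],[0,0,0.015,0,87],[0,0,0.03,0,87],[0,0,0.045,0,87],[0,0,0.055,0,87],[0,0,0.06,0,87],[0,0,0.06,0,87]]}}

```text
time_s: 5.68
tcp_pos: [0.5586, -0.3559, 0.0059]
eef_rot: [-180.0, 0.0, 11.4]
contact_force: [-0.0, 0.2, 0.5]
gripper_width: 0.0869
gripper_force: 0.0
```

>>> {"name": "step_arm", "arguments": {"plan": [[0,0,0,0,30],[0,0,0,0,30],[0,0,0,0,30],[0,0,0,0,30],[0,0,0,0,30],[0,0,0,0,30],[0,0,0,0,30],[0,0,0,0,30],[0,0,0,0,30],[0,0,0,0,30],[0,0,0,0,30],[0,0,0,0,30]], "newtons": 20}}

```text
time_s: 6.68
tcp_pos: [0.5589, -0.356, 0.0066]
eef_rot: [-180.0, -0.0, 11.4]
contact_force: [-0.2, 0.8, 0.1]
gripper_width: 0.0398
gripper_force: 20.0
```

Gripped: the opening is 39.8 mm at 20 N, so the tips sit about 30 mm behind the stated TCP. I'll lift with a firmer grip.

>>> {"name": "step_arm", "arguments": {"plan": [[0,0,0,0,30],[0,0,-0.05,0,30],[0,0,-0.15,0,30],[0,0,-0.25,0,30],[0,0,-0.35,0,30],[0,0,-0.45,0,30],[0,0,-0.55,0,30],[0,0,-0.65,0,30],[0,0,-0.75,0,30],[0,0,-0.8,0,30],[0,0,-0.8,0,30]], "newtons": 35}}

```text
time_s: 7.6
tcp_pos: [0.5603, -0.3568, 0.2114]
eef_rot: [179.8, -0.3, 11.4]
contact_force: [1.8, -0.5, -1.9]
gripper_width: 0.0395
gripper_force: 35.0
```

Run:
```python
from h import *
from plant import r,eyes
s=r.get_state();print(s["time_s"],s["tcp_pos"],s["eef_rot"],s["contact_force"],s["gripper_width"],s["joints"][5])
a=eyes.capture("wrist")[:,:,::-1];b=eyes.capture("scene")[:,:,::-1]
C=np.linalg.inv(np.eye(4));m=eyes.camera_model("scene");p=m["world_to_cam"]@np.r_[s["tcp_pos"],1];f=240/np.tan(np.radians(m["fov_y"]/2))
u,v=int(m["cx"]+f*p[0]/-p[2]),int(m["cy"]+f*p[1]/p[2]);print(u,v)
x,y=max(u-70,0),max(v-90,0)
c=np.hstack([cv2.resize(a[180:480,150:500],(400,343)),cv2.resize(b[y:y+120,x:x+140],(400,343))]);cv2.imwrite("pics/c4.png",c);print(x,y)
go(s,[.46,.045,.20],-7)
```

```text
7.6 [ 0.56033242 -0.35676949  0.21136553] [179.78621782  -0.29793079  11.38519057] [ 1.83006317 -0.50213021 -1.87411426] 0.03946802654216665 117.03355954020991
234 331
164 241
shift [-0.076 -1.655  0.039] turn 0.306
```

View pics/c4.png

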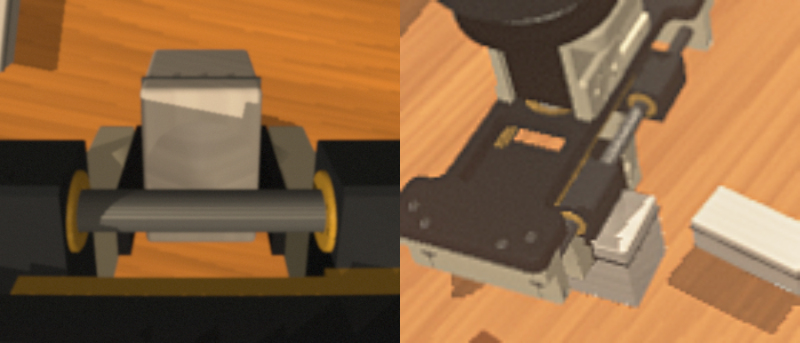

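The module hangs square in the jaws and the wrist reads its 1.9 N weight. Moving over to view the dock.

>>> {"name": "step_arm", "arguments": {"plan": [[-0.1,-0.1,0,0.05,30],[-0.1,-0.2,0,0.1,30],[-0.1,-0.35,0,0.15,30],[-0.1,-0.5,0,0.2,30],[-0.1,-0.65,0,0.25,30],[-0.1,-0.8,0,0.3,30],[-0.1,-0.9,0,0.306,30],[-0.1,-0.95,0,0.306,30],[-0.1,-0.95,0,0.306,30]]}}

```text
time_s: 8.45
tcp_pos: [0.4861, -0.1258, 0.2055]
eef_rot: [-180.0, 0.1, -6.9]
contact_force: [0.2, 0.4, -1.6]
gripper_width: 0.0397
gripper_force: 35.0
```

Run:
```python
from h import *
from plant import r,eyes
s=r.get_state();print(s["time_s"],s["tcp_pos"],s["eef_rot"])
go(s,[.47,.042,.20],-7)
```

```text
8.45 [ 0.48610261 -0.12580973  0.20550203] [-1.79974690e+02  1.12220442e-01 -6.85098543e+00]
shift [-0.144 -0.659  0.023] turn 0.002
```

>>> {"name": "step_arm", "arguments": {"plan": [[-0.14,-0.1,0,0,30],[-0.14,-0.2,0,0,30],[-0.14,-0.35,0,0,30],[-0.14,-0.5,0,0,30],[-0.14,-0.6,0,0,30],[-0.14,-0.66,0,0,30],[-0.14,-0.66,0,0,30],[-0.14,-0.66,0,0,30],[-0.14,-0.66,0,0,30]]}}

```text
time_s: 9.2
tcp_pos: [0.4724, 0.0392, 0.2057]
eef_rot: [179.9, 0.1, -7.0]
contact_force: [0.6, -0.6, -2.4]
gripper_width: 0.0399
gripper_force: 35.0
```

Run:
```python
from h import *
from plant import r,eyes
s=r.get_state();print(s["time_s"],s["tcp_pos"],s["eef_rot"])
im=eyes.capture("wrist")[:,:,::-1];cv2.imwrite("pics/w5.png",im)
np.save("s5.npy",tool(s))
```

```text
9.2 [0.47243646 0.03920559 0.20569442] [ 1.79938865e+02  9.59399320e-02 -7.00520090e+00]
```

View pics/w5.png

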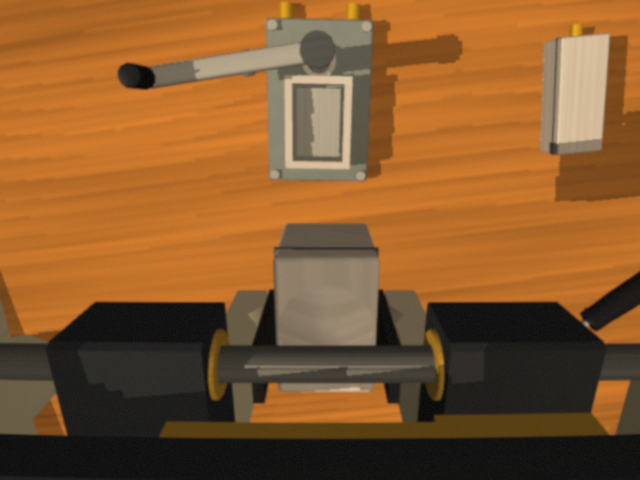

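The wrist view shows the dock's bay rim at about (285,77) to (352,168), the base corners (267,19), (373,19), (369,181) and (269,180), the pivot cap at (318,47) and the post top at (128,75). The lever is open.

Run:
```python
from h import *
from plant import r,eyes
T=np.load("s5.npy");m=eyes.camera_model("wrist");im=cv2.imread("pics/w5.png");hsv=cv2.cvtColor(im,cv2.COLOR_BGR2HSV)
w=cv2.inRange(hsv,(0,0,165),(179,100,255));w[:,:276]=0;w[:,362:]=0;w[:72]=0;w[178:]=0
w=cv2.morphologyEx(w,cv2.MORPH_OPEN,np.ones((2,2)))
p=np.argwhere(w>0)[:,::-1].astype(np.float32);q=cv2.boxPoints(cv2.minAreaRect(p))
print(q.round(1).tolist(),rect(plane(m,q,.034,T)))
print("hand",rect(plane(m,[(285,78),(353,77),(350,166),(286,168)],.034,T)))
print("base",rect(plane(m,[(267,19),(373,19),(369,181),(269,180)],.012,T)))
print("post",plane(m,[128,75],.115,T),"pivot",plane(m,[318,45],.095,T))
e=plane(m,[(275,248),(378,248)],T[2,3]-.0066+.05,T);print("module edge in tool",((e-T[:3,3])@T[:3,:3]).round(4))
# image slope check of module edge, side cols
```

```text
[[277.0, 177.0], [278.20001220703125, 73.4000015258789], [363.29998779296875, 74.4000015258789], [362.0, 178.0]] (array([0.5376, 0.0352]), np.float64(-7.9), array([0.084, 0.069, 0.084, 0.074]))
hand (array([0.5409, 0.0362]), np.float64(-7.9), array([0.055, 0.072, 0.055, 0.073]))
base (array([0.5567, 0.0336]), np.float64(-7.6), array([0.088, 0.136, 0.092, 0.135]))
post [[0.58867881 0.15009233 0.115     ]] pivot [[0.59314133 0.02885161 0.095     ]]
module edge in tool [[ 0.0324 -0.018  -0.0435]
 [ 0.0324  0.0198 -0.0434]]
```

Run:
```python
from h import *
from plant import eyes
T=np.eye(4);m=eyes.camera_model("wrist");im=cv2.imread("pics/w5.png")
g=cv2.cvtColor(im,cv2.COLOR_BGR2GRAY)
print("far",list(enumerate(g[220:256,300:350].mean(1).astype(int),220)))
print("near",list(enumerate(g[380:398,300:350].mean(1).astype(int),380)))
for row,z in((224,.0066),(225,.0066),(248,-.0434),(250,-.0434),(388,-.0434),(391,-.0434)):
    print(row,plane(m,[(325,row)],z,T)[0].round(4))
```

```text
far [(220, np.int64(132)), (221, np.int64(128)), (222, np.int64(120)), (223, np.int64(105)), (224, np.int64(90)), (225, np.int64(84)), (226, np.int64(83)), (227, np.int64(83)), (228, np.int64(83)), (229, np.int64(83)), (230, np.int64(84)), (231, np.int64(84)), (232, np.int64(84)), (233, np.int64(84)), (234, np.int64(84)), (235, np.int64(84)), (236, np.int64(84)), (237, np.int64(84)), (238, np.int64(84)), (239, np.int64(85)), (240, np.int64(85)), (241, np.int64(85)), (242, np.int64(85)), (243, np.int64(85)), (244, np.int64(85)), (245, np.int64(84)), (246, np.int64(77)), (247, np.int64(61)), (248, np.int64(52)), (249, np.int64(62)), (250, np.int64(76)), (251, np.int64(83)), (252, np.int64(85)), (253, np.int64(85)), (254, np.int64(86)), (255, np.int64(87))]
near [(380, np.int64(56)), (381, np.int64(59)), (382, np.int64(74)), (383, np.int64(101)), (384, np.int64(120)), (385, np.int64(127)), (386, np.int64(128)), (387, np.int64(131)), (388, np.int64(138)), (389, np.int64(147)), (390, np.int64(152)), (391, np.int64(147)), (392, np.int64(134)), (393, np.int64(125)), (394, np.int64(122)), (395, np.int64(124)), (396, np.int64(125)), (397, np.int64(125))]
224 [0.0276 0.0002 0.0066]
225 [0.0271 0.0002 0.0066]
248 [ 0.0324  0.0003 -0.0434]
250 [ 0.0316  0.0003 -0.0434]
388 [-0.0287  0.0003 -0.0434]
391 [-0.0302  0.0003 -0.0434]
```

Run:
```python
from h import *
from plant import r
s=r.get_state();print(s["tcp_pos"])
go(s,[.541,.036,.06],-7.5)
```

```text
[0.47252997 0.03903264 0.20591964]
shift [ 0.274 -0.022  0.583] turn 0.008
```

>>> {"name": "step_arm", "arguments": {"plan": [[0.1,-0.022,0,0.008,30],[0.2,-0.022,0,0.008,30],[0.27,-0.022,0,0.008,30],[0.274,-0.022,0.05,0.008,30],[0.274,-0.022,0.15,0.008,30],[0.274,-0.022,0.25,0.008,30],[0.274,-0.022,0.35,0.008,30],[0.274,-0.022,0.45,0.008,30],[0.274,-0.022,0.53,0.008,30],[0.274,-0.022,0.58,0.008,30],[0.274,-0.022,0.583,0.008,30],[0.274,-0.022,0.583,0.008,30]]}}

```text
time_s: 10.25
tcp_pos: [0.5412, 0.0359, 0.0603]
eef_rot: [179.9, 0.1, -7.5]
contact_force: [0.4, -0.6, -1.7]
gripper_width: 0.0399
gripper_force: 35.0
```

Run:
```python
from h import *
from plant import r,eyes
s=r.get_state();print(s["time_s"],s["tcp_pos"],s["eef_rot"],s["contact_force"])
go(s,[.541,.036,.0266],-7.5)
im=eyes.capture("wrist")[:,:,::-1];b=eyes.capture("scene")[:,:,::-1]
c=np.hstack([cv2.resize(im[130:430,170:490],(400,375)),cv2.resize(b[190:300,290:407],(400,375))]);cv2.imwrite("pics/c6.png",c)
```

```text
10.25 [0.54115878 0.03588117 0.06026798] [ 1.79928255e+02  9.20275390e-02 -7.53774205e+00] [ 0.42191537 -0.55785928 -1.65851532]
shift [-0.    -0.001  0.135] turn -0.001
```

View pics/c6.png

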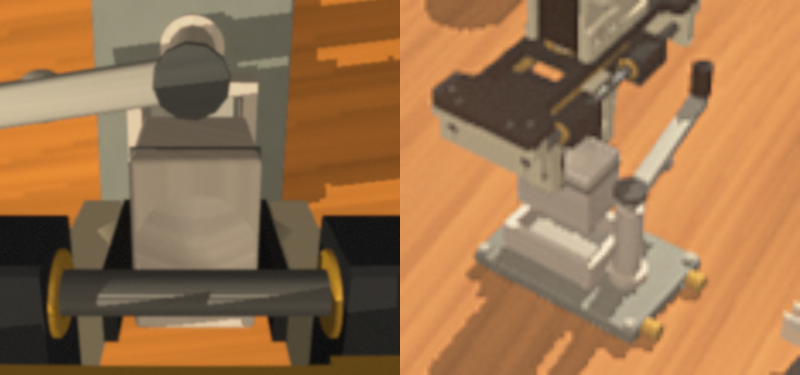

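The module hangs above the bay and lines up in both views. The pivot column and lever are clear. Lowering gently.

>>> {"name": "step_arm", "arguments": {"plan": [[0,0,0.03,0,30],[0,0,0.055,0,30],[0,0,0.07,0,30],[0,0,0.08,0,30],[0,0,0.088,0,30],[0,0,0.096,0,30],[0,0,0.1,0,30],[0,0,0.1,0,30]]}}

```text
time_s: 11.02
tcp_pos: [0.5415, 0.0371, 0.0356]
eef_rot: [180.0, 0.0, -7.5]
contact_force: [0.7, 0.6, -1.4]
gripper_width: 0.0396
gripper_force: 35.0
```

It has entered the bay by about 5 mm with no contact force. Going on down.

>>> {"name": "step_arm", "arguments": {"plan": [[0,0,0.008,0,30],[0,0,0.016,0,30],[0,0,0.022,0,30],[0,0,0.028,0,30],[0,0,0.032,0,30],[0,0,0.034,0,30],[0,0,0.034,0,30]]}}

```text
time_s: 11.6
tcp_pos: [0.5415, 0.037, 0.0272]
eef_rot: [180.0, 0.0, -7.5]
contact_force: [0.2, -0.8, -1.6]
gripper_width: 0.04
gripper_force: 35.0
```

>>> {"name": "step_arm", "arguments": {"plan": [[0,0,0.003,0,30],[0,0,0.006,0,30],[0,0,0.008,0,30],[0,0,0.008,0,30]]}}

```text
time_s: 11.93
tcp_pos: [0.5418, 0.0372, 0.0258]
eef_rot: [-180.0, -0.0, -7.5]
contact_force: [-2.5, 1.1, 5.1]
gripper_width: 0.0397
gripper_force: 35.0
```

Seated: the upward force is 5 N at the expected height. Releasing and rising.

>>> {"name": "step_arm", "arguments": {"plan": [[0,0,0,0,50],[0,0,0,0,60],[0,0,0,0,70],[0,0,0,0,80],[0,0,0,0,80],[0,0,0,0,80],[0,0,-0.05,0,80],[0,0,-0.15,0,80],[0,0,-0.3,0,80],[0,0,-0.45,0,80],[0,0,-0.55,0,80],[0,0,-0.55,0,80]]}}

```text
time_s: 12.93
tcp_pos: [0.545, 0.0379, 0.1691]
eef_rot: [-179.8, -0.5, -7.4]
contact_force: [1.0, 0.7, 0.9]
gripper_width: 0.08
gripper_force: 0.0
```

>>> {"name": "step_arm", "arguments": {"plan": [[-0.1,0,-0.1,0,0],[-0.2,0,-0.15,0,0],[-0.3,0,-0.15,0,0],[-0.34,0,-0.15,0,0],[-0.34,0,-0.15,0,0],[-0.34,0,-0.15,0,0],[-0.34,0,-0.15,0,0],[-0.34,0,-0.15,0,0]]}}

```text
time_s: 13.6
tcp_pos: [0.4579, 0.0482, 0.1999]
eef_rot: [180.0, 0.0, -7.5]
contact_force: [-0.6, 0.5, 0.8]
gripper_width: 0.0322
gripper_force: 0.0
```

Run:
```python
from h import *
from plant import r,eyes
s=r.get_state();print(s["time_s"],s["tcp_pos"],s["eef_rot"],s["joints"],s["contact_force"])
im=eyes.capture("wrist")[:,:,::-1];b=eyes.capture("scene")[:,:,::-1];np.save("s7.npy",tool(s))
cv2.imwrite("pics/w7.png",im)
c=np.hstack([cv2.resize(im,(480,360)),cv2.resize(b[190:300,300:396],(314,360))]);cv2.imwrite("pics/c7.png",c)
```

```text
13.6 [0.45794883 0.04816059 0.19992721] [ 1.79968513e+02  3.02300806e-02 -7.48542877e+00] [ 3.06249827e+01 -2.94403370e-01 -2.47526674e+01  6.71823851e-03
 -6.55849551e+01  5.18868176e+01] [-0.62197434  0.54321912  0.76858939]
```

View pics/c7.png

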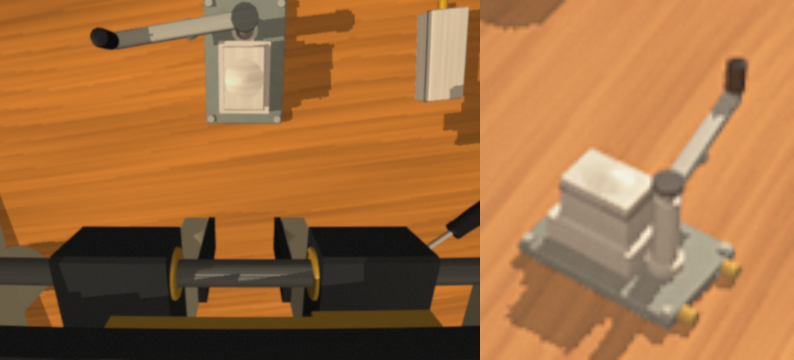

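The module stands level in the bay with the jaws clear; the lever is still open, post at world (0.589,0.150). Before pushing I'll find the true tip height by gently touching free desk with shut fingers.

Run:
```python
from h import *
from plant import r
go(r.get_state(),[.425,.125,.0],-7.5)
```

```text
shift [-0.169 -0.289  0.799] turn -0.0
```

>>> {"name": "step_arm", "arguments": {"plan": [[-0.17,-0.15,0,0,0],[-0.17,-0.29,0.1,0,0],[-0.17,-0.29,0.25,0,0],[-0.17,-0.29,0.4,0,0],[-0.17,-0.29,0.55,0,0],[-0.17,-0.29,0.65,0,0],[-0.17,-0.29,0.72,0,0],[-0.17,-0.29,0.76,0,0],[-0.17,-0.29,0.78,0,0],[-0.17,-0.29,0.8,0,0],[-0.17,-0.29,0.8,0,0],[-0.17,-0.29,0.8,0,0]]}}

```text
time_s: 14.7
tcp_pos: [0.425, 0.1257, 0.0006]
eef_rot: [-180.0, -0.0, -7.5]
contact_force: [-0.6, -0.0, -0.3]
gripper_width: 0.0002
gripper_force: 0.0
```

TCP reads 0 and there is no contact, so the tips are above the desk. Going lower in small steps.

>>> {"name": "step_arm", "arguments": {"plan": [[0,0,0.02,0,0],[0,0,0.04,0,0],[0,0,0.055,0,0],[0,0,0.07,0,0],[0,0,0.08,0,0],[0,0,0.08,0,0]]}}

```text
time_s: 15.2
tcp_pos: [0.4243, 0.1253, -0.0202]
eef_rot: [180.0, 0.0, -7.5]
contact_force: [0.7, -0.1, -0.4]
gripper_width: 0.0007
gripper_force: 0.0
```

>>> {"name": "step_arm", "arguments": {"plan": [[0,0,0.005,0,0],[0,0,0.01,0,0],[0,0,0.015,0,0],[0,0,0.02,0,0],[0,0,0.02,0,0]]}}

```text
time_s: 15.62
tcp_pos: [0.4245, 0.1255, -0.0249]
eef_rot: [180.0, 0.0, -7.5]
contact_force: [0.1, -0.8, 0.7]
gripper_width: 0.0005
gripper_force: 0.0
```

>>> {"name": "step_arm", "arguments": {"plan": [[0,0,0.004,0,0],[0,0,0.008,0,0],[0,0,0.012,0,0],[0,0,0.012,0,0]]}}

```text
time_s: 15.95
tcp_pos: [0.4245, 0.1255, -0.0279]
eef_rot: [180.0, 0.0, -7.5]
contact_force: [-0.5, 0.2, -0.1]
gripper_width: 0.0005
gripper_force: 0.0
```

>>> {"name": "step_arm", "arguments": {"plan": [[0,0,0.003,0,0],[0,0,0.006,0,0],[0,0,0.006,0,0]]}}

```text
time_s: 16.2
tcp_pos: [0.4245, 0.1255, -0.0293]
eef_rot: [180.0, 0.0, -7.5]
contact_force: [-0.4, 0.2, 0.1]
gripper_width: 0.0003
gripper_force: 0.0
```

>>> {"name": "step_arm", "arguments": {"plan": [[0,0,0.004,0,0],[0,0,0.008,0,0],[0,0,0.008,0,0]]}}

```text
time_s: 16.45
tcp_pos: [0.4248, 0.1257, -0.0303]
eef_rot: [180.0, -0.0, -7.4]
contact_force: [-5.6, -0.7, 16.6]
gripper_width: 0.0004
gripper_force: 8.6
```

>>> {"name": "step_arm", "arguments": {"plan": [[0,0,0.004,0,0],[0,0,0.006,0,0],[0,0,0.006,0,0]]}}

```text
time_s: 16.7
tcp_pos: [0.4248, 0.1256, -0.0305]
eef_rot: [-180.0, -0.0, -7.4]
contact_force: [-13.2, -1.4, 41.7]
gripper_width: 0.0006
gripper_force: 21.1
```

Touch at TCP z = −0.030, so the tips are 30 mm above the stated TCP. It's stiff, about 17 N/mm, so leaning needs quarter-millimetre steps. Backing off.

>>> {"name": "step_arm", "arguments": {"plan": [[0,0,-0.02,0,0],[0,0,-0.1,0,0],[0,0,-0.25,0,0],[0,0,-0.4,0,0],[0,0,-0.55,0,0],[0,0,-0.7,0,0],[0,0,-0.75,0,0],[0,0,-0.75,0,0]]}}

```text
time_s: 17.37
tcp_pos: [0.4267, 0.127, 0.1589]
eef_rot: [-179.7, -0.3, -7.4]
contact_force: [1.5, 0.2, -0.3]
gripper_width: 0.0004
gripper_force: 0.0
```

```bash
cat >> h.py <<'E'
BAY=np.array([.5406,.0361]);DY=-7.5
def arc(th,c,z):
    """TCP world pos and yaw to push the post at lever angle th, tool centre c behind it"""
    a=np.radians(DY);D=np.array([[np.cos(a),-np.sin(a)],[np.sin(a),np.cos(a)]])
    p=np.array([.05,0])+.12*np.array([-np.sin(th),np.cos(th)])+c*np.array([np.cos(th),np.sin(th)])
    return np.r_[BAY+D@p,z],DY+np.degrees(th)
E
python3 - <<'E'
from h import *
from plant import r
s=r.get_state();print(s["tcp_pos"],s["contact_force"])
for c in(.06,.04,.018):
  P,y=arc(.143,c,.067);print(c,P,y)
go(s,*arc(.143,.045,.16))
E
```

```text
[0.42667736 0.12697377 0.15891376] [ 1.53458959  0.18835836 -0.33924985]
0.06 [0.64871585 0.15029091 0.067     ] 0.6932964703707718
0.04 [0.62871731 0.15004891 0.067     ] 0.6932964703707718
0.018 [0.60671892 0.14978271 0.067     ] 0.6932964703707718
shift [ 0.809 -0.199  0.001] turn -0.136
```

>>> {"name": "step_arm", "arguments": {"plan": [[0.15,-0.05,0,-0.03,0],[0.3,-0.1,0,-0.06,0],[0.45,-0.15,0,-0.1,0],[0.6,-0.2,0,-0.136,0],[0.75,-0.2,0,-0.136,0],[0.81,-0.2,0,-0.136,0],[0.81,-0.2,0.1,-0.136,0],[0.81,-0.2,0.2,-0.136,0],[0.81,-0.2,0.3,-0.136,0],[0.81,-0.2,0.36,-0.136,0],[0.81,-0.2,0.368,-0.136,0],[0.81,-0.2,0.368,-0.136,0]]}}

```text
time_s: 18.37
tcp_pos: [0.6308, 0.1482, 0.0609]
eef_rot: [179.9, 0.2, 0.7]
contact_force: [-0.2, -0.1, 1.1]
gripper_width: 0.0006
gripper_force: 0.0
```

Run:
```python
from h import *
from plant import r
s=r.get_state();print(s["tcp_pos"],s["eef_rot"],s["contact_force"],s["joints"])
go(s,*arc(.143,.018,.067))
```

```text
[0.63081099 0.14820237 0.06090286] [179.89706253   0.1867319    0.68574136] [-0.19067916 -0.12495342  1.07691216] [ 3.04362315e+01  2.44293374e+01 -1.22751227e+01 -4.09333091e-03
 -5.35087395e+01  6.02521180e+01]
shift [-0.096 -0.007 -0.024] turn -0.0
```

>>> {"name": "step_arm", "arguments": {"plan": [[0,0,-0.03,0,0],[-0.03,-0.007,-0.03,0,0],[-0.06,-0.007,-0.03,0,0],[-0.075,-0.007,-0.03,0,0],[-0.085,-0.007,-0.03,0,0],[-0.092,-0.007,-0.03,0,0],[-0.1,-0.007,-0.03,0,0],[-0.1,-0.007,-0.03,0,0]]}}

```text
time_s: 19.03
tcp_pos: [0.6066, 0.1503, 0.0705]
eef_rot: [-180.0, -0.0, 0.7]
contact_force: [-0.1, -0.3, 0.2]
gripper_width: 0.0005
gripper_force: 0.0
```

>>> {"name": "step_arm", "arguments": {"plan": [[-0.005,0,0.006,0,0],[-0.01,0,0.006,0,0],[-0.015,0,0.006,0,0],[-0.02,0,0.006,0,0],[-0.02,0,0.006,0,0]]}}

```text
time_s: 19.45
tcp_pos: [0.6023, 0.1505, 0.069]
eef_rot: [-180.0, -0.1, 0.7]
contact_force: [3.7, 0.6, 0.5]
gripper_width: 0.0003
gripper_force: 1.7
```

>>> {"name": "step_arm", "arguments": {"plan": [[-0.005,0,0,0,0],[-0.01,0,0,0,0],[-0.015,0,0,0,0],[-0.02,0,0,0,0],[-0.02,0,0,0,0]]}}

```text
time_s: 19.87
tcp_pos: [0.5967, 0.1502, 0.0689]
eef_rot: [-180.0, -0.0, 0.7]
contact_force: [2.3, 0.8, 0.6]
gripper_width: 0.0005
gripper_force: 1.5
```

Contact with the post; the lever turns at about 3 N. Now I'll follow the arc, with the same tool-frame table each call because the tool turns with the lever.

>>> {"name": "step_arm", "arguments": {"plan": [[-0.0145,-0.001,0,-0.029,0],[-0.029,-0.002,0,-0.057,0],[-0.0435,-0.0035,0,-0.086,0],[-0.058,-0.004,0,-0.115,0],[-0.0725,-0.004,0,-0.143,0],[-0.087,-0.0035,0,-0.172,0],[-0.1015,-0.0025,0,-0.2,0],[-0.116,-0.0015,0,-0.229,0],[-0.1305,0,0,-0.258,0],[-0.145,0.0025,0,-0.286,0],[-0.159,0.005,0,-0.315,0],[-0.173,0.008,0,-0.344,0]]}}

```text
time_s: 20.87
tcp_pos: [0.5535, 0.1457, 0.0688]
eef_rot: [179.9, 0.1, 21.4]
contact_force: [7.4, -6.8, 0.4]
gripper_width: 0.0005
gripper_force: 3.6
```

```bash
cat >> h.py <<'E'
def lev(s,c=.016):
    """where the tool stands: in lever terms, from its pose: dock-frame TCP about pivot in the tool's axes"""
    T=tool(s);a=np.radians(DY);piv=BAY+.05*np.array([np.cos(a),np.sin(a)])
    d=T[:2,3]-piv;v=T[:2,:2].T@d;post=d-c*T[:2,0]
    print("t",s["time_s"],"yaw-dock",round(s["eef_rot"][2]-DY,2),"tool x,y of TCP from pivot",v.round(4),"post r",np.linalg.norm(post).round(4),"theta",round(np.arctan2(post[1],post[0])-a-np.pi/2,3),"z",s["tcp_pos"][2].round(4),"F tool",(T[:3,:3].T@s["contact_force"]).round(1))
E
python3 -c "
from h import *
from plant import r
lev(r.get_state())"
```

```text
t 20.8667 yaw-dock 28.92 tool x,y of TCP from pivot [ 0.0083 -0.1215] post r 0.1217 theta 0.568 z 0.0688 F tool [ 4.4  9.  -0.4]
```

Side force is 9 N, as the tool is about 1.5 mm too far out; I'll correct inward and go on.

>>> {"name": "step_arm", "arguments": {"plan": [[-0.005,0.004,0,-0.029,0],[-0.0195,0.006,0,-0.057,0],[-0.034,0.006,0,-0.086,0],[-0.049,0.006,0,-0.115,0],[-0.0635,0.006,0,-0.143,0],[-0.078,0.006,0,-0.172,0],[-0.0925,0.007,0,-0.2,0],[-0.107,0.008,0,-0.229,0]]}}

```text
time_s: 21.53
tcp_pos: [0.5296, 0.1352, 0.0689]
eef_rot: [179.9, 0.0, 35.2]
contact_force: [5.6, -3.0, -0.3]
gripper_width: 0.0009
gripper_force: 3.0
```

```bash
python3 -c "
from h import *
from plant import r
lev(r.get_state())"
```

```text
t 21.5333 yaw-dock 42.67 tool x,y of TCP from pivot [ 0.0114 -0.1212] post r 0.1213 theta 0.783 z 0.0689 F tool [2.9 5.6 0.3]
```

>>> {"name": "step_arm", "arguments": {"plan": [[-0.0145,0.003,0,-0.029,0],[-0.029,0.003,0,-0.057,0],[-0.0435,0.002,0,-0.086,0],[-0.058,0.002,0,-0.115,0],[-0.0725,0.002,0,-0.143,0],[-0.087,0.003,0,-0.172,0],[-0.1015,0.004,0,-0.2,0],[-0.116,0.005,0,-0.229,0],[-0.1305,0.006,0,-0.258,0],[-0.145,0.008,0,-0.286,0]]}}

```text
time_s: 22.37
tcp_pos: [0.5017, 0.1132, 0.0691]
eef_rot: [179.9, -0.0, 52.3]
contact_force: [7.8, -1.9, -3.2]
gripper_width: 0.0001
gripper_force: 3.3
```

```bash
python3 -c "
from h import *
from plant import r
lev(r.get_state())"
```

```text
t 22.3667 yaw-dock 59.85 tool x,y of TCP from pivot [ 0.0122 -0.1211] post r 0.1212 theta 1.076 z 0.0691 F tool [3.3 7.4 3.2]
```

>>> {"name": "step_arm", "arguments": {"plan": [[-0.0145,0.004,0,-0.029,0],[-0.029,0.005,0,-0.057,0],[-0.0435,0.005,0,-0.086,0],[-0.058,0.005,0,-0.115,0],[-0.0725,0.005,0,-0.143,0],[-0.087,0.006,0,-0.172,0],[-0.1015,0.007,0,-0.2,0],[-0.116,0.008,0,-0.229,0]]}}

```text
time_s: 23.03
tcp_pos: [0.4852, 0.0898, 0.069]
eef_rot: [180.0, -0.1, 66.1]
contact_force: [5.0, 2.6, 1.0]
gripper_width: 0.0006
gripper_force: 2.6
```

```bash
python3 -c "
from h import *
from plant import r
lev(r.get_state())"
```

```text
t 23.0333 yaw-dock 73.57 tool x,y of TCP from pivot [ 0.0125 -0.1204] post r 0.1205 theta 1.313 z 0.069 F tool [ 4.4  3.5 -1. ]
```

>>> {"name": "step_arm", "arguments": {"plan": [[-0.0145,0.002,0,-0.029,0],[-0.029,0.002,0,-0.057,0],[-0.0435,0.002,0,-0.086,0],[-0.058,0.002,0,-0.115,0],[-0.0725,0.002,0,-0.143,0],[-0.08,0.002,0,-0.16,0]]}}

```text
time_s: 23.53
tcp_pos: [0.4768, 0.071, 0.0689]
eef_rot: [-180.0, -0.0, 75.7]
contact_force: [2.1, 3.6, 0.8]
gripper_width: 0.0004
gripper_force: 2.0
```

```bash
python3 -c "
from h import *
from plant import r
s=r.get_state();lev(s);print(s['joints'])"
```

```text
t 23.5333 yaw-dock 83.15 tool x,y of TCP from pivot [ 0.0121 -0.1201] post r 0.1202 theta 1.484 z 0.0689 F tool [ 4.   1.2 -0.8]
[ 3.18975700e+01  9.70949965e+00 -3.29708589e+01 -3.11305864e-02
 -4.73061695e+01  1.33778012e+02]
```

>>> {"name": "step_arm", "arguments": {"plan": [[-0.005,0,0,-0.01,0],[-0.01,0,0,-0.02,0],[-0.015,0,0,-0.03,0],[-0.02,0,0,-0.04,0],[-0.024,0,0,-0.05,0],[-0.024,0,0,-0.05,0]]}}

```text
time_s: 24.03
tcp_pos: [0.4751, 0.0648, 0.0686]
eef_rot: [-180.0, 0.0, 78.6]
contact_force: [-0.5, 2.6, 1.8]
gripper_width: 0.0004
gripper_force: 1.5
```

>>> {"name": "step_arm", "arguments": {"plan": [[-0.003,0,0,-0.005,0],[-0.006,0,0,-0.01,0],[-0.006,0,0,-0.01,0]]}}

```text
time_s: 24.28
tcp_pos: [0.475, 0.0642, 0.0686]
eef_rot: [-180.0, -0.1, 79.2]
contact_force: [-2.9, 7.5, 2.0]
gripper_width: 0.0001
gripper_force: 3.9
```

```bash
python3 -c "
from h import *
from plant import r
s=r.get_state();lev(s)"
```

```text
t 24.2833 yaw-dock 86.66 tool x,y of TCP from pivot [ 0.0124 -0.1196] post r 0.1197 theta 1.543 z 0.0686 F tool [ 6.8 -4.3 -2. ]
```

>>> {"name": "step_arm", "arguments": {"plan": [[-0.001,-0.001,0,0,0],[-0.002,-0.002,0,0,0],[-0.002,-0.002,0,0,0]]}}

```text
time_s: 24.53
tcp_pos: [0.475, 0.0642, 0.0687]
eef_rot: [180.0, -0.1, 79.2]
contact_force: [-1.5, 9.4, 0.2]
gripper_width: 0.0003
gripper_force: 4.4
```

```bash
python3 -c "
from h import *
from plant import r
s=r.get_state();lev(s)"
```

```text
t 24.5333 yaw-dock 86.66 tool x,y of TCP from pivot [ 0.0124 -0.1197] post r 0.1197 theta 1.543 z 0.0687 F tool [ 9.  -3.2 -0.2]
```

No more motion, so it is at the stop. Leaning to 12 N and holding.

>>> {"name": "step_arm", "arguments": {"plan": [[-0.001,-0.001,0,0,0],[-0.0025,-0.001,0,0,0],[-0.0025,-0.001,0,0,0],[-0.0025,-0.001,0,0,0]]}}

```text
time_s: 24.87
tcp_pos: [0.475, 0.0642, 0.0688]
eef_rot: [179.9, -0.1, 79.2]
contact_force: [0.7, 12.0, -0.3]
gripper_width: 0.0005
gripper_force: 5.4
```

>>> {"name": "step_arm", "arguments": {"plan": [[-0.0006,0,0,0,0],[-0.0006,0,0,0,0],[-0.0006,0,0,0,0],[-0.0006,0,0,0,0],[-0.0006,0,0,0,0],[-0.0006,0,0,0,0],[-0.0006,0,0,0,0],[-0.0006,0,0,0,0],[-0.0006,0,0,0,0],[-0.0006,0,0,0,0]]}}

```text
time_s: 25.7
tcp_pos: [0.475, 0.0642, 0.0688]
eef_rot: [179.9, -0.1, 79.2]
contact_force: [-1.3, 11.3, -0.6]
gripper_width: 0.0005
gripper_force: 5.7
```

>>> {"name": "step_arm", "arguments": {"plan": [[0.003,0,0,0,0],[0.008,0,0,0,0],[0.03,0,0,0,0],[0.08,0,0,0,0],[0.14,0,0,0,0],[0.14,0,-0.1,0,0],[0.14,0,-0.2,0,0],[0.14,0,-0.35,0,0],[0.14,0,-0.5,0,0],[0.14,0,-0.5,0,0]]}}

```text
time_s: 26.53
tcp_pos: [0.4848, 0.0992, 0.2012]
eef_rot: [179.5, -0.3, 79.3]
contact_force: [1.5, -0.3, 0.7]
gripper_width: 0.0005
gripper_force: 0.0
```

Run:
```python
from h import *
from plant import r,eyes
s=r.get_state();lev(s)
m=eyes.camera_model("top");a=eyes.capture("top")[:,:,::-1].copy();cv2.imwrite("pics/top9.png",a)
f=240/np.tan(np.radians(m["fov_y"]/2))
def px(p):
    c=m["world_to_cam"]@np.r_[p,1];return np.array([m["cx"]+f*c[0]/-c[2],m["cy"]+f*c[1]/c[2]])
P,_=arc(1.571,0,.115);print("expected post px",px(P),P)
g=cv2.cvtColor(a,cv2.COLOR_BGR2GRAY);u,v=px(P).astype(int)
w=(g[v-14:v+15,u-14:u+15]<50).astype(np.uint8)
n,l,st,ce=cv2.connectedComponentsWithStats(w)
for i in range(1,n):print(st[i],ce[i]+[u-14,v-14],plane(m,ce[i]+[u-14,v-14],.11))
# changes elsewhere
b=cv2.imread("pics/top0.png");d=(cv2.absdiff(a,b).max(2)>60).astype(np.uint8)
n,l,st,ce=cv2.connectedComponentsWithStats(cv2.morphologyEx(d,cv2.MORPH_OPEN,np.ones((3,3))))
print([(st[i].tolist()) for i in range(1,n) if st[i,4]>25])
```

```text
t 26.5333 yaw-dock 86.77 tool x,y of TCP from pivot [ 0.0488 -0.1165] post r 0.121 theta 1.24 z 0.2012 F tool [-0.   1.5 -0.7]
expected post px [279.34486796 267.03119546] [0.47119567 0.0452126  0.115     ]
[11 11  7  7 33] [278.93939394 267.06060606] [[0.4716405  0.04637373 0.11      ]]
[[70, 146, 202, 184, 19177], [439, 216, 46, 30, 1103], [273, 219, 15, 6, 64], [274, 226, 10, 27, 195], [45, 242, 26, 20, 170], [558, 246, 16, 17, 182], [0, 251, 157, 229, 12919], [276, 256, 7, 15, 84], [47, 265, 5, 7, 26], [0, 305, 11, 7, 39], [135, 348, 282, 104, 13849], [474, 440, 166, 38, 5192], [285, 470, 30, 9, 121]]
```

The post lies where a fully closed lever puts it, within about 0.5 px, and the hand is clear. Handing in.

```bash
python3 -c "
from plant import workorder
print(workorder.close_job())"
```

```text
the job is handed in; nothing more can be done
None
```

The module stands in the bay and I let go of it. The lever is at its end stop after a lean of about 12 N held for about a second, and the job was handed in at about 27 s. While I was checking the finger length, the shut fingertips pressed the bare desk at 42 N for a moment, just over the 40 N limit set for the arm and gripper body.

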